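# Wire-break check on the hooded feed station

### The arm

A 7-joint arm with a two-finger parallel gripper is mounted at the origin on the work surface. World frame = base frame: x ahead of the robot, y to its left, z up, the work surface at z = 0. Lengths are in m, angles in rad, forces in N, time in s.
With the tool pointing down it reaches from about 0.4 to 0.85 m from the base axis. Payload 4.5 kg.
Tool frame: the origin (TCP) lies at the very end of the fingers, on their centre line; the grasp point (between the pads) lies 19 mm behind it; x points along the fingers, y is the direction in which the jaws open and shut, and the axes are right-handed (so a half turn about x gives the same grasp; the last joint's range is limited). The gripper opens to 85 mm and grips with 20 to 120 N. Pads are 22 mm wide; open, the fingers measure 114 mm over their backs; the gripper's body (76 mm by 85 mm) begins 54 mm behind the grasp point. The pads swing forward as they close: fully open they stand 13 mm farther back than shut.
Start: joints at [-1.163, 0.689, -0.195, 1.565, 0.157, 0.902, -0.215], TCP at [0.228, 0.582, 0.231] pointing down, gripper open.
Joint ranges: [-3.01, 3.01], [-0.46, 2.08], [-1.47, 1.51], [0.13, 2.56], [-1, 4.14], [0.04, 2.09], [-2.66, 2.66]. Speed limits (rad/s): [2.57, 2.57, 3.14, 3.14, 3.14, 3.14, 3.14].

### API

Orientations are given as a 3x3 rotation matrix whose columns are the frame's x, y, z axes.
In Python, from plant import ctrl, vision, sign_off gives the robot as it stands.
- The arm moves only by the tool jog_arm, never from a script. Its arguments are lists of equal length, an entry for each row: "dp": the shift along the tool's x, y, z in cm, a list of three; "twist": the turn, a rotation vector about the tool's x, y, z in degrees, a list of three; "hand": the closure, from 0 (fully open) to 1 (shut). In form: {"dp": [[dx, dy, dz], ...], "twist": [[ax, ay, az], ...], "hand": [hand, ...]}. A call has exactly 8 rows; each row shifts and turns the commanded pose from where the row before left it, along the tool's axes as they then stand; what a row does not reach is not made up. A row lasts 1/8 s, in which the tool goes at most 62.5 mm and 10.7 degrees, less where a joint would pass 70% of its speed; a pose out of reach is approached as far as the arm can. A call is refused whole if a number of a shift passes 6.25 or a number of a turn 10.7, either way. A call with a gripper value outside its range is refused whole. The fingers move at their own pace and stop on an object; "force" is the grip in N (left out, the last holds). Time passes only in rows, so rows that do not move let the fingers close, or fill a call up. It gives the time, the measured TCP pose, the force and the opening at its end, in the units of the state.
- ctrl.sense(): the state, without advancing time (a new reading comes with each control period).
- vision.snapshot(name): name is "scene" or "top" or "wrist"; returns a dict with "pixels" (400x640x3 uint8, blue, green, red), "depth" (400x640 float32, m along the optical axis (not along the pixel's ray), 0 where there is no reading), "fov_y" (degrees; the focal length in pixels is half the picture's height over the tangent of half this angle, whatever the lens; pixels are square), "cx", "cy" (the principal point, pixels), "cam_to_world" (4x4, takes a point from camera to world coordinates). Camera axes: x right, y up, looking along -z (the intrinsics and any distortion apply to the point x, -y, -z); pixel columns grow to the right and rows downward; lengths in m; the calibration is good to about 2 mm. A picture is of the moment at which its call begins.
- sign_off(): hands the job in, once; it reports no verdict.
The state is a dict: "clock": time; "joint_positions": joint angles; "qvel": joint speeds; "tau": joint torques, N m; "tcp_pos": TCP position; "tool_rot": TCP orientation; "wrist_force": force on the tool from outside, world axes, zero at the start; "ft_torque": the same for the moment, N m; "gripper_width": finger opening in m.
Only numpy, scipy, OpenCV 4.12 (cv2) and the standard library are available. Lean on these libraries where they do the work, as an engineer would, in place of code of your own. Each camera call takes 0.05 s, during which the arm holds its last target.

### The job

Check the wire-break switch of the feed station whose copper spool stands under the clear hood: with the fingertips gently press the white pad of its feeler arm down near its stop and let it spring back up, then gently press that same station's round button in and let it come back out, and withdraw. Do not operate the other two stations' feelers or buttons, and leave every spool, the hood and the other loose things where they are; nothing is to be lifted.

Things in the scene. Friction and masses are not known exactly. Their poses are not given: they have to be found in the camera images.
- station_hood: The target feed station, carrying the spool under the clear cone-topped hood. Fixed plate 260 x 130 x 12 mm, origin under its centre; x from controls to spool, y left, z up. Grey console (x -130 to -50 mm, top 85 mm up) with feeler arm (y -33 mm) and button (x -90, y +33 mm).
- feeler_hood_pad (a point): Centre of the top face of the white round pad (dia. 24 mm, 6 mm thick) at the free end of this station's steel feeler arm. The arm is hinged 60 mm behind the pad (towards the spool), on a post 127 mm high. At rest the pad top is level, 123 mm above the table; at its lower stop it is 23 mm lower.
- feeler_hood (a joint): Feeler arm angle: 0 at rest (up), grows as the pad is pressed down, stop at 0.4 rad. Its switch trips at 0.25 rad (pad 15 mm down). Sprung: starts to give at about 1.7 N on the pad, about 5 N at the stop; springs back up when let go.
- button_hood_top (a point): Centre of the top face of this station's round black push button (dia. 32 mm), 111 mm above the table at rest, pressed straight down.
- button_hood (a joint): Button travel: 0 at rest, 0.010 m fully in; its switch trips at 0.006 m. Sprung: starts to give at 1.5 N, 5 N when fully in; springs back.
- station_tall: The feed station carrying the bare tall slim spool (dia. 70 mm, 110 mm high); leave alone. Fixed plate 260 x 130 x 12 mm, origin under its centre; x from controls to spool, y left, z up. Grey console (x -130 to -50 mm, top 85 mm up) with feeler arm (y -33 mm) and button (x -90, y +33 mm).
- feeler_tall_pad (a point): Centre of the top face of the white round pad (dia. 24 mm, 6 mm thick) at the free end of this station's steel feeler arm. The arm is hinged 60 mm behind the pad (towards the spool), on a post 127 mm high. At rest the pad top is level, 123 mm above the table; at its lower stop it is 23 mm lower.
- feeler_tall (a joint): Feeler arm angle: 0 at rest (up), grows as the pad is pressed down, stop at 0.4 rad. Its switch trips at 0.25 rad (pad 15 mm down). Sprung: starts to give at about 1.7 N on the pad, about 5 N at the stop; springs back up when let go.
- button_tall_top (a point): Centre of the top face of this station's round black push button (dia. 32 mm), 111 mm above the table at rest, pressed straight down.
- button_tall (a joint): Button travel: 0 at rest, 0.010 m fully in; its switch trips at 0.006 m. Sprung: starts to give at 1.5 N, 5 N when fully in; springs back.
- station_wide: The feed station carrying the bare low wide spool (dia. 100 mm, 60 mm high); leave alone. Fixed plate 260 x 130 x 12 mm, origin under its centre; x from controls to spool, y left, z up. Grey console (x -130 to -50 mm, top 85 mm up) with feeler arm (y -33 mm) and button (x -90, y +33 mm).
- feeler_wide_pad (a point): Centre of the top face of the white round pad (dia. 24 mm, 6 mm thick) at the free end of this station's steel feeler arm. The arm is hinged 60 mm behind the pad (towards the spool), on a post 127 mm high. At rest the pad top is level, 123 mm above the table; at its lower stop it is 23 mm lower.
- feeler_wide (a joint): Feeler arm angle: 0 at rest (up), grows as the pad is pressed down, stop at 0.4 rad. Its switch trips at 0.25 rad (pad 15 mm down). Sprung: starts to give at about 1.7 N on the pad, about 5 N at the stop; springs back up when let go.
- button_wide_top (a point): Centre of the top face of this station's round black push button (dia. 32 mm), 111 mm above the table at rest, pressed straight down.
- button_wide (a joint): Button travel: 0 at rest, 0.010 m fully in; its switch trips at 0.006 m. Sprung: starts to give at 1.5 N, 5 N when fully in; springs back.
- hooded_spool: Loose copper spool under its clear hood with a white foot ring, dia. 108 mm at the foot, 152 mm high. Origin at the centre of its underside. Bystander: leave standing where it is.
- tall_spool: Loose bare copper spool, dia. 70 mm, 110 mm high. Origin at the centre of its underside. Bystander: leave standing where it is.
- wide_spool: Loose bare copper spool, dia. 100 mm, 60 mm high. Origin at the centre of its underside. Bystander: leave standing where it is.
- bobbin_a: Small empty white bobbin, dia. 24 mm, 30 mm high, standing on a station's plate between console and spool. Origin at the centre of its underside. Bystander: leave standing where it is.
- bobbin_b: Small wound bobbin, dia. 24 mm, 30 mm high, standing on a station's plate between console and spool. Origin at the centre of its underside. Bystander: leave standing where it is.
- bobbin_c: Small wound bobbin, dia. 24 mm, 30 mm high, on the table. Origin at the centre of its underside. Bystander: leave standing where it is.
- weight: Small brass tension weight, dia. 30 mm, 40 mm high, on the table. Origin at the centre of its underside. Bystander: leave standing where it is.
- tape_roll: Roll of tape lying flat, dia. 70 mm, 18 mm high. Origin at the centre of its underside. Bystander: leave standing where it is.
- mug: White mug, dia. 80 mm, 90 mm high. Origin at the centre of its underside. Bystander: leave standing where it is.

How it is judged:
On the way, in this order (a step that is already met when the one before it is completed fails the run):
1. the hooded station's feeler pad is pressed down past its switch point (value of joint feeler_hood above 0.25 rad), for 0.1 s.
2. the feeler has sprung back up (value of joint feeler_hood below 0.05 rad), for 0.1 s.
3. the hooded station's button is pressed in past its switch point, with the feeler up (value of joint button_hood above 0.006 m and value of joint feeler_hood below 0.05 rad), for 0.1 s.
At the end, for the whole second after the job is handed in: All feelers are back up (under 0.05 rad) and all buttons out (under 2 mm); every spool and loose thing is at rest, upright and within 15 mm of where it began (value of joint each of feeler_hood, feeler_tall, feeler_wide below 0.05 rad and value of joint each of button_hood, button_tall, button_wide below 0.002 m and distance of each of hooded_spool, tall_spool, wide_spool, bobbin_a, bobbin_b, bobbin_c, weight, tape_roll, mug from where it was at the start of the episode below 0.015 m and angle between each of hooded_spool, tall_spool, wide_spool, bobbin_a, bobbin_b, bobbin_c, weight, tape_roll, mug's own z axis and vertical below 0.15 rad and linear speed of each of hooded_spool, tall_spool, wide_spool, bobbin_a, bobbin_b, bobbin_c, weight, tape_roll, mug below 0.02 m/s); the robot touches nothing.
It fails at once if another station's feeler (over 0.1 rad) or button (over 3 mm) is operated (value of joint any of feeler_tall, feeler_wide above 0.1 rad or value of joint any of button_tall, button_wide above 0.003 m).
It fails at once if the feeler or the button is pressed hard (over 30 N) (contact force between anything else and feeler_hood above 30 N or contact force between anything else and button_hood above 30 N).
It fails at once if the button is pressed in before the feeler has been let up (value of joint button_hood above 0.003 m and value of joint feeler_hood above 0.1 rad).
It fails at once if a spool or other loose thing is lifted, shifted over 15 mm or tipped (distance of any of hooded_spool, tall_spool, wide_spool, bobbin_a, bobbin_b, bobbin_c, weight, tape_roll, mug from where it was at the start of the episode above 0.015 m or angle between any of hooded_spool, tall_spool, wide_spool, bobbin_a, bobbin_b, bobbin_c, weight, tape_roll, mug's own z axis and vertical above 0.15 rad).
It also fails if it takes over 38 s, if anything falls off the work surface, if the arm or the gripper's body presses on something with over 40 N, if the wrist force passes 120 N, or if a joint passes its speed limit or range.

## Working session

There is one attempt and no reset: what is moved stays moved. The work goes in short steps, Python scripts to look and compute and a tool call to move; the robot and the scene stay as the last step left them, time stands still between calls to the robot, and variables do not carry over. Pictures are saved under pics/ and viewed, and the job is handed in when it is done.

Besides the shell and the picture viewer there is one more tool, called after "Request:" by a JSON object that holds its "method" and its "body". jog_arm: Moves the arm, as the interface text tells. Its arguments: {"type":"object","properties":{"dp":{"type":"array"},"twist":{"type":"array"},"hand":{"type":"array"},"force":{"type":"number"}},"required":["dp","twist","hand"]}

```bash
mkdir -p pics; cat > h.py <<'E'
import numpy as np, cv2
from plant import ctrl, vision, sign_off
def snap(name,fn):
    s=vision.snapshot(name); cv2.imwrite('pics/%s.png'%fn,s['pixels']); np.savez('pics/%s.npz'%fn,**s); return s
def pts(s):
    f=200/np.tan(np.radians(s['fov_y'])/2); v,u=np.mgrid[0:400,0:640]; d=s['depth']
    P=np.stack([(u-s['cx'])*d/f,-(v-s['cy'])*d/f,-d,np.ones_like(d)],-1)
    return (P@np.array(s['cam_to_world']).T)[...,:3]
E
python3 - <<'E'
from h import *
for n in('scene','top','wrist'):
    s=snap(n,n+'0'); print(n,{k:(v if k!='cam_to_world' else np.round(v,3).tolist()) for k,v in s.items() if k not in('pixels','depth')})
print(ctrl.sense())
E
```

```text
scene {'fov_y': 49.71110773624993, 'cx': 322.09326828503515, 'cy': 203.18123971639764, 'cam_to_world': [[-0.398, -0.687, 0.608, 1.245], [0.917, -0.307, 0.254, 0.272], [0.013, 0.659, 0.752, 0.908], [0.0, 0.0, 0.0, 1.0]]}
top {'fov_y': 43.46003076466086, 'cx': 316.11414812403245, 'cy': 196.5710309456821, 'cam_to_world': [[-0.019, 0.99, -0.142, 0.382], [-1.0, -0.019, -0.001, -0.01], [-0.004, 0.142, 0.99, 1.464], [0.0, 0.0, 0.0, 1.0]]}
wrist {'fov_y': 65.73380682710612, 'cx': 319.7870616182526, 'cy': 200.69200075946148, 'cam_to_world': [[0.365, -0.88, -0.303, 0.149], [0.931, 0.344, 0.121, 0.612], [-0.003, -0.326, 0.945, 0.372], [0.0, 0.0, 0.0, 1.0]]}
{'clock': 0.15, 'joint_positions': array([-1.16314022,  0.68980514, -0.19453876,  1.56608399,  0.15727652,
        0.90248131, -0.21509644]), 'qvel': array([ 0.00191677, -0.0043673 , -0.00127436, -0.00253844,  0.00139849,
        0.00052164, -0.00229858]), 'tau': array([-2.36750762e-03, -5.39933968e+01, -1.26878187e+00, -1.58719093e+01,
        9.23273881e-03,  6.40298080e-03, -4.52036488e-06]), 'tcp_pos': array([0.22810023, 0.58137244, 0.23066556]), 'tool_rot': array([[-4.39758823e-04,  3.65151245e-01,  9.30948106e-01],
       [-1.31932782e-03,  9.30947173e-01, -3.65151502e-01],
       [-9.99999033e-01, -1.38880433e-03,  7.23619636e-05]]), 'wrist_force': array([ 0.18922261, -0.22137715, -0.0443817 ]), 'ft_torque': array([ 0.01299646,  0.00802453, -0.02877463]), 'gripper_width': 0.08556696454499024}
```

View pics/scene0.png

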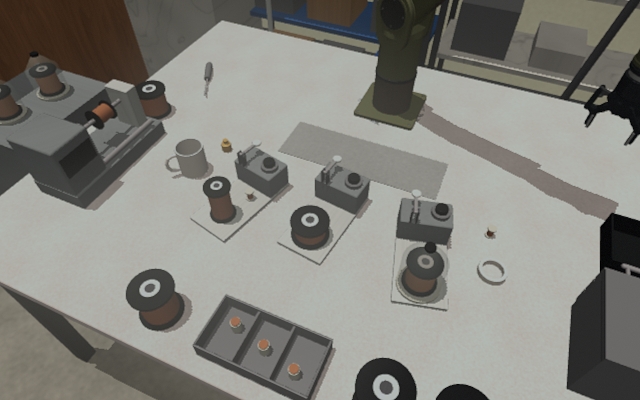

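View pics/top0.png

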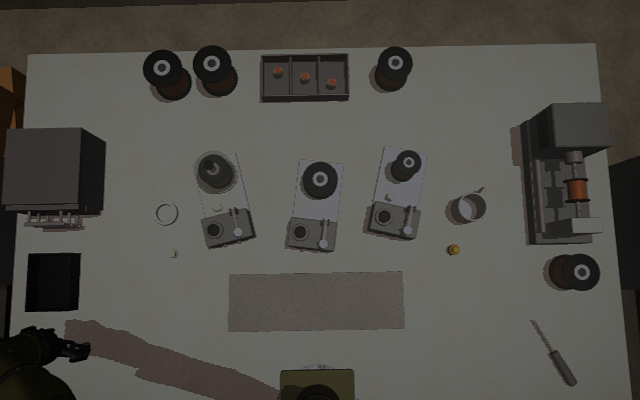

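View pics/wrist0.png

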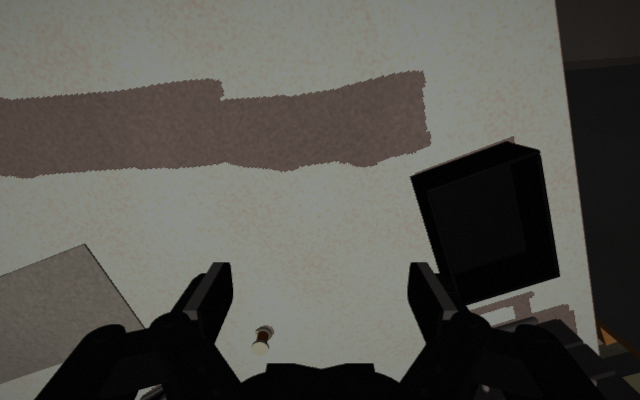

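The scene and top views show the hooded spool at top (215,172) / scene (424,268). It is the leftmost station in the top view. Its button is near top (215,230) and its white pad near (237,232). Next I measure both.

```bash
python3 - <<'E'
from h import *
for n in('top0','scene0'):
    s=dict(np.load(f'pics/{n}.npz')); P=pts(s); img=s['pixels']
    g=img.max(-1).astype(int)
    for nm,z0,z1,x,y in (('pad',.112,.135,0,0),('btn',.104,.116,0,0),('console',.078,.092,0,0)):
        m=(P[...,2]>z0)&(P[...,2]<z1)&(P[...,0]>.35)&(P[...,0]<.75)&(P[...,1]>.1)&(P[...,1]<.5)
        k,l,st,c=cv2.connectedComponentsWithStats(m.astype(np.uint8))
        for i in range(1,k):
            if st[i,4]>15:
                q=P[l==i]; print(n,nm,st[i],c[i].round(1),q.mean(0).round(4),np.median(q,0).round(4),q.min(0).round(3),q.max(0).round(3), g[l==i].mean().round())
                if nm=='console': print(cv2.minAreaRect((q[:,:2]*1000).astype(np.float32)))
for n,(a,b,c,d) in (('top0',(190,140,265,260)),('scene0',(380,180,470,310))):
    im=cv2.imread(f'pics/{n}.png')[b:d,a:c]; cv2.imwrite(f'pics/{n}c.png',cv2.resize(im,None,fx=4.5,fy=4.5,interpolation=2))
E
```

```text
top0 pad [195 151  37  36 566] [213.8 169. ] [0.6557 0.2681 0.1224] [0.6512 0.2633 0.1216] [0.61  0.223 0.112] [0.709 0.322 0.135] 51.0
top0 pad [229 207  14  30 152] [235.9 222.6] [0.5082 0.2071 0.1233] [0.5043 0.2073 0.1233] [0.472 0.19  0.114] [0.549 0.226 0.131] 87.0
top0 btn [195 151  37  37 271] [215.  170.8] [0.6529 0.2669 0.1111] [0.6471 0.2591 0.1116] [0.608 0.222 0.104] [0.709 0.323 0.116] 62.0
top0 btn [208 224  12  12 104] [213.1 229.4] [0.492  0.2706 0.1106] [0.4916 0.271  0.1104] [0.477 0.256 0.104] [0.507 0.285 0.116] 30.0
top0 console [213 168  21  21  38] [226.2 181. ] [0.6286 0.2408 0.0855] [0.6244 0.2359 0.0858] [0.608 0.222 0.079] [0.665 0.277 0.092] 40.0
((630.5421752929688, 242.89004516601562), (18.605859756469727, 78.49557495117188), 44.95377731323242)
top0 console [201 208  52  39 970] [228.4 226.8] [0.5004 0.2337 0.0851] [0.5028 0.2339 0.085 ] [0.449 0.169 0.078] [0.552 0.31  0.092] 68.0
((500.1141662597656, 238.93057250976562), (80.32655334472656, 131.08238220214844), 13.770424842834473)
scene0 pad [411 190  11  27 154] [416.  202.2] [0.513  0.2144 0.1225] [
[... 268 characters left out ...]
1101] [0.4962 0.2769 0.1103] [0.478 0.262 0.104] [0.509 0.293 0.115] 47.0
scene0 btn [402 243  48  40 408] [423.2 269.9] [0.687  0.2799 0.1109] [0.6953 0.2798 0.111 ] [0.621 0.228 0.104] [0.713 0.331 0.116] 107.0
scene0 console [400 198  54  33 964] [424.2 214.5] [0.5096 0.2411 0.0848] [0.5135 0.2396 0.0849] [0.45  0.176 0.078] [0.554 0.316 0.092] 111.0
((500.2214660644531, 245.33053588867188), (83.12799072265625, 129.7237548828125), 13.711883544921875)
scene0 console [401 261  44  28 168] [418.7 281.3] [0.7019 0.2788 0.0852] [0.7054 0.2777 0.0851] [0.667 0.228 0.078] [0.714 0.329 0.092] 92.0
((692.2463989257812, 277.272216796875), (101.50743865966797, 43.173980712890625), 86.02296447753906)
```

View pics/top0c.png

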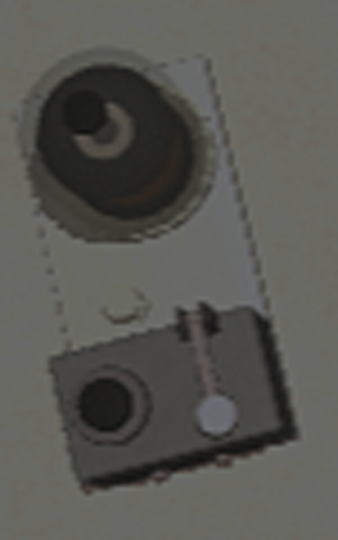

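View pics/scene0c.png

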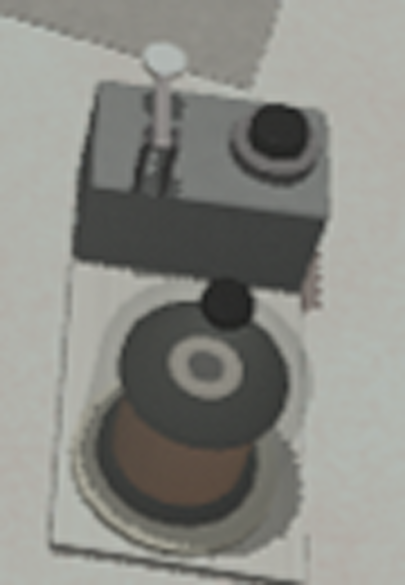

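```bash
cat >> h.py <<'E'
def ray(s,u,v,z):
    f=200/np.tan(np.radians(s['fov_y'])/2); T=np.array(s['cam_to_world'])
    d=T[:3,:3]@np.array([(u-s['cx'])/f,-(v-s['cy'])/f,-1]); o=T[:3,3]
    return o+d*(z-o[2])/d[2]
def blob(s,box,lo,hi,z):
    a,b,c,d=box; g=s['pixels'].min(-1) if lo>40 else s['pixels'].max(-1)
    m=((g>=lo)&(g<=hi)).astype(np.uint8); M=np.zeros_like(m); M[b:d,a:c]=m[b:d,a:c]
    k,l,st,c=cv2.connectedComponentsWithStats(M); i=1+np.argmax(st[1:,4])
    return st[i],c[i].round(2),ray(s,*c[i],z).round(4)
def tod(target):
    st=ctrl.sense(); print('tcp',st['tcp_pos'].round(4),'F',st['wrist_force'].round(2),'t',st['clock'],'w',st['gripper_width']); print('rot',st['tool_rot'].round(3).tolist())
    print('dp cm total',(st['tool_rot'].T@(np.array(target)-st['tcp_pos'])*100).round(2))
E
python3 - <<'E'
from h import *
t=dict(np.load('pics/top0.npz')); s=dict(np.load('pics/scene0.npz'))
im=t['pixels']; print(im.min(-1)[225:240,228:246]); 
print(s['pixels'].min(-1)[188:200,408:426])
print(blob(t,(205,220,223,240),0,45,.111)); print(blob(s,(434,200,452,215),0,50,.111))
print(ray(t,237.8,231.9,.123),ray(s,416.3,193,.123))
tod([.472,.200,.231])
E
```

```text
[[ 68  69  67  67  69  67  65  70  84  79  72  68  68  68  69  70  70  69]
 [ 70  69  68  67  67  68  64  69  84  73  59  68  69  68  70  68  70  69]
 [ 70  69  68  68  67  67  60  63  81  80  68  55  65  67  68  70  70  70]
 [ 68  67  69  68  68  68  66  79 101 107 106 103  82  56  67  68  69  70]
 [ 67  68  68  68  68  66  81 101 106 106 105 106 106  93  65  67  70  69]
 [ 69  68  69  68  66  73  95 106 106 104 105 106 106 100  81  68  70  70]
 [ 69  69  69  69  66  82 101 106 105 105 105 104 106 102  86  67  68  68]
 [ 68  68  69  68  68  79  98 106 104 104 106 104 106 102  86  66  68  69]
 [ 67  69  68  68  68  71  88 107 106 105 104 104 106  99  77  68  68  69]
 [ 69  68  68  68  69  58  76 109 107 105 105 106 108  89  49  69  69  69]
 [ 68  68  68  70  69  58  55  92 111 108 108 109  94  61  68  69  70  71]
 [ 69  68  68  67  69  68  59  40  56  76  76  66  43  53  72  71  67  62]
 [ 68  68  69  69  68  70  69  69  59  41  41  54  66  61  58  54  43  31]
 [ 68  69  68  69  68  69  70  69  67  62  58  55  45  31  30  29  28  27]
 [ 68  69  69  71  68  63  62  57  47  36  30  29 
[... 706 characters left out ...]
 169 169 171 174 158 119 121 132 130 134 148 160 171 173 175 165 151]
 [147 158 157 160 162 156 134 126 134 143 163 172 169 169 171 172 172 173]
 [118 116 117 120 123 122 122 134 134 141 155 162 164 166 164 167 173 173]]
(array([207, 224,  12,  12, 113], dtype=int32), array([212.78, 229.52]), array([0.4917, 0.2714, 0.111 ]))
(array([436, 204,  12,  11, 115], dtype=int32), array([441.56, 208.89]), array([0.4983, 0.2766, 0.111 ]))
[0.48304456 0.20187978 0.123     ] [0.48391994 0.2071404  0.123     ]
tcp [0.2281 0.5814 0.2307] F [ 0.19 -0.22 -0.04] t 0.15 w 0.08556696454499024
rot [[-0.0, 0.365, 0.931], [-0.001, 0.931, -0.365], [-1.0, -0.001, 0.0]]
dp cm total [ 1.000e-02 -2.660e+01  3.663e+01]
```

Request:
{"method": "jog_arm", "body": {"dp": [[0,-3,4.2],[0,-3,4.2],[0,-3,4.2],[0,-3,4.2],[0,-3,4.2],[0,-3,4.2],[0,-3,4.2],[0,-3,4.2]], "twist": [[0,0,0],[0,0,0],[0,0,0],[0,0,0],[0,0,0],[0,0,0],[0,0,0],[0,0,0]], "hand": [1,1,1,1,1,1,1,1]}}

```text
clock: 1.15
tcp_pos: [0.4541, 0.2342, 0.2312]
tool_rot: [[-0.0, 0.365, 0.931], [0.0, 0.931, -0.365], [-1.0, 0.0, -0.0]]
wrist_force: [0.2, 0.1, -0.6]
gripper_width: -0.0
```

Request:
{"method": "jog_arm", "body": {"dp": [[0,0,0],[0,0,0],[0,0,0],[0,0,0],[0,0,0],[0,0,0],[0,0,0],[0,0,0]], "twist": [[-7,0,0],[-7,0,0],[-7,0,0],[-7,0,0],[-7,0,0],[0,0,0],[0,0,0],[0,0,0]], "hand": [1,1,1,1,1,1,1,1]}}

```text
clock: 2.15
tcp_pos: [0.4533, 0.2358, 0.2313]
tool_rot: [[0.0, -0.234, 0.972], [-0.0, 0.972, 0.234], [-1.0, -0.0, 0.0]]
wrist_force: [0.7, -0.5, 0.8]
gripper_width: 0.0
```

```bash
python3 - <<'E'
from h import *
tod([.483,.204,.2]); snap('wrist','wrist1')
E
```

```text
tcp [0.4533 0.2358 0.2313] F [ 0.66 -0.53  0.82] t 2.15 w 3.986153828840523e-05
rot [[0.0, -0.234, 0.972], [-0.0, 0.972, 0.234], [-1.0, -0.0, 0.0]]
dp cm total [ 3.13 -3.78  2.14]
```

View pics/wrist1.png

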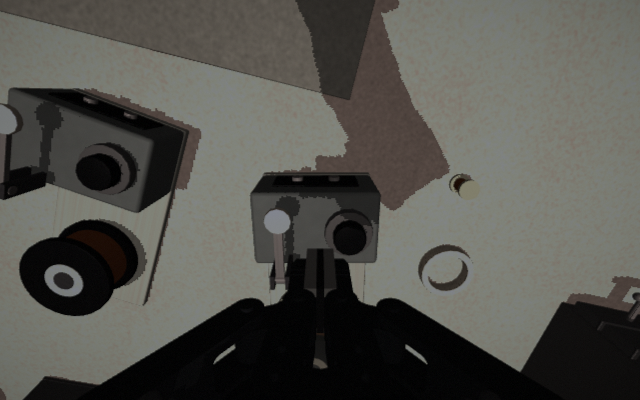

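The wrist view shows the target station with its white pad at (277,221) and black button at (349,236). The shut fingers are at (322,260). I'll triangulate this view against the others.

```bash
python3 - <<'E'
from h import *
w=dict(np.load('pics/wrist1.npz')); P=pts(w)
print(blob(w,(255,200,292,240),95,255,.123)); print(blob(w,(325,215,372,252),0,30,.111))
print(w['pixels'].min(-1)[221,255:300],w['pixels'].max(-1)[236,325:372:2])
for u,v in((277,221),(345,232),(300,215)): print(P[v,u])
m=(abs(P[...,2]-.085)<.006); M=np.zeros_like(m); M[165:270,240:390]=m[165:270,240:390]
q=P[M]; print(cv2.minAreaRect((q[:,:2]*1000).astype(np.float32)),np.median(q[:,2]))
E
```

```text
(array([264, 209,  26,  26, 507], dtype=int32), array([276.45, 221.46]), array([0.4825, 0.2031, 0.123 ]))
(array([333, 220,  33,  32, 891], dtype=int32), array([349.22, 236.31]), array([0.4867, 0.2714, 0.111 ]))
[ 71  72  71  72  71  72  71  72  78 118 128 128 129 129 129 130 129 129
 130 130 130 131 129 129 129 130 130 129 130 129 129 130 130 129 129  83
  39  56  68  72  71  71  73  71  70] [57 66 67 65 21  8 10 10 10 13 10 10 10  9  9  8  7  8  9 11  5 59 64 61]
[0.48168292 0.20353473 0.12361652]
[0.48335247 0.26639373 0.11095493]
[0.4873701  0.22283926 0.08411966]
((498.4052734375, 240.729736328125), (79.4627914428711, 130.14886474609375), 13.494620323181152) 0.08407131546205904
```

Request:
{"method": "jog_arm", "body": {"dp": [[0,-2,0.8],[0,-1.85,0.8],[2,0,0],[2,0,0],[2,0,0],[2,0,0],[1.5,0,0],[0,0,0]], "twist": [[0,0,0],[0,0,0],[0,0,0],[0,0,0],[0,0,0],[0,0,0],[0,0,0],[0,0,0]], "hand": [1,1,1,1,1,1,1,1]}}

```text
clock: 3.2
tcp_pos: [0.4774, 0.2018, 0.1355]
tool_rot: [[-0.002, -0.235, 0.972], [-0.001, 0.972, 0.235], [-1.0, -0.001, -0.002]]
wrist_force: [0.7, -0.2, -0.2]
gripper_width: 0.0
```

```bash
python3 - <<'E'
from h import *
tod([.478,.202,.106])
s=snap('scene','scene2');cv2.imwrite('pics/scene2c.png',cv2.resize(s['pixels'][150:310,350:510],None,fx=3.5,fy=3.5,interpolation=2))
snap('wrist','wrist2')
E
```

```text
tcp [0.4774 0.2018 0.1355] F [ 0.69 -0.24 -0.2 ] t 3.2 w 1.4677983472430796e-06
rot [[-0.002, -0.235, 0.972], [-0.001, 0.972, 0.235], [-1.0, -0.001, -0.002]]
dp cm total [2.95 0.   0.07]
```

View pics/scene2c.png

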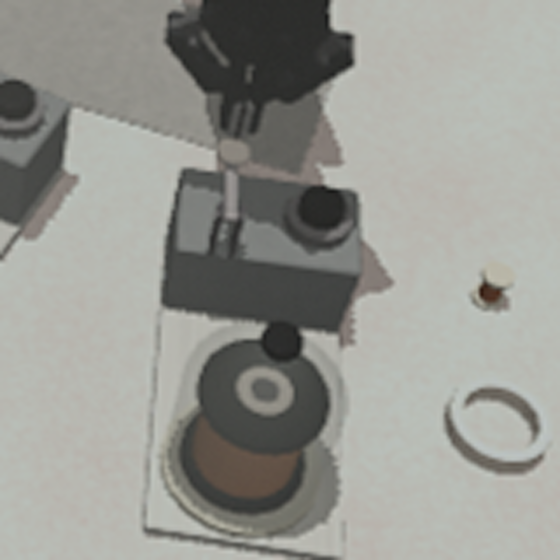

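View pics/wrist2.png

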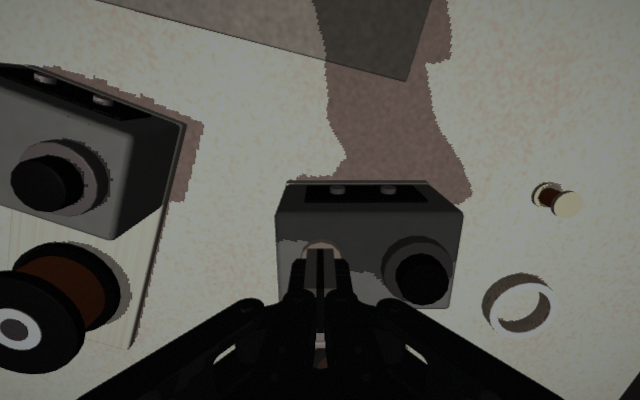

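The fingers hang centred over the pad in both views (wrist (322,250), scene crop (235,150)). Next I press it slowly.

Request:
{"method": "jog_arm", "body": {"dp": [[0.6,0,0],[0.4,0,0],[0.3,0,0],[0.3,0,0],[0.3,0,0],[0.3,0,0],[0.3,0,0],[0.3,0,0]], "twist": [[0,0,0],[0,0,0],[0,0,0],[0,0,0],[0,0,0],[0,0,0],[0,0,0],[0,0,0]], "hand": [1,1,1,1,1,1,1,1]}}

```text
clock: 4.3
tcp_pos: [0.4789, 0.2024, 0.1084]
tool_rot: [[0.002, -0.235, 0.972], [0.001, 0.972, 0.235], [-1.0, 0.0, 0.002]]
wrist_force: [2.2, -0.6, 4.4]
gripper_width: 0.0001
```

```bash
python3 - <<'E'
from h import *
tod([.478,.202,.106])
s=snap('scene','scene3');cv2.imwrite('pics/scene3c.png',cv2.resize(s['pixels'][170:250,380:470],None,fx=6,fy=6,interpolation=2))
print(ctrl.sense()['wrist_force'])
E
```

```text
tcp [0.4789 0.2024 0.1084] F [ 2.22 -0.56  4.42] t 4.3 w 0.00010889162450331168
rot [[0.002, -0.235, 0.972], [0.001, 0.972, 0.235], [-1.0, 0.0, 0.002]]
dp cm total [ 0.24 -0.02 -0.09]
[0.59754395 0.19400672 3.54876549]
```

View pics/scene3c.png

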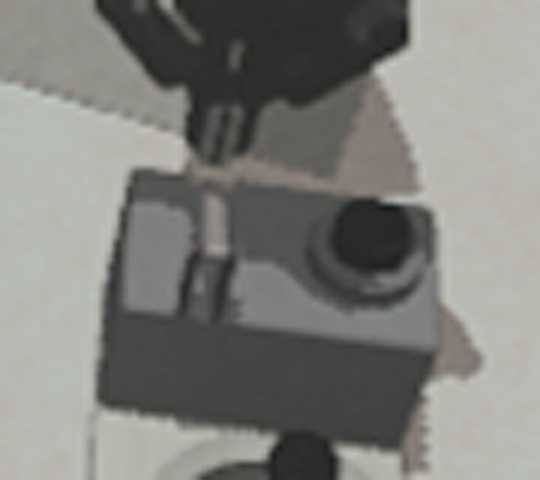

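The pad is down about 15 mm with roughly 4 N on it. I'll press a little further, hold, then come back up.

Request:
{"method": "jog_arm", "body": {"dp": [[0.2,0,0],[0.15,0,0],[0,0,0],[0,0,0],[0,0,0],[0,0,0],[0,0,0],[0,0,0]], "twist": [[0,0,0],[0,0,0],[0,0,0],[0,0,0],[0,0,0],[0,0,0],[0,0,0],[0,0,0]], "hand": [1,1,1,1,1,1,1,1]}}

```text
clock: 5.35
tcp_pos: [0.478, 0.2023, 0.1048]
tool_rot: [[0.0, -0.235, 0.972], [0.0, 0.972, 0.235], [-1.0, 0.0, 0.0]]
wrist_force: [0.5, 0.8, 4.6]
gripper_width: -0.0001
```

```bash
python3 - <<'E'
from h import *
tod([.478,.202,.140])
s=snap('scene','scene4');cv2.imwrite('pics/scene4c.png',cv2.resize(s['pixels'][170:250,380:470],None,fx=6,fy=6,interpolation=2))
P=pts(s)
# arm points along hinge->pad
for v in range(192,222,2): print(v,[P[v,u].round(4).tolist() for u in (414,416)])
E
```

```text
tcp [0.478  0.2023 0.1048] F [0.49 0.84 4.58] t 5.35 w -6.92235410923168e-05
rot [[0.0, -0.235, 0.972], [0.0, 0.972, 0.235], [-1.0, 0.0, 0.0]]
dp cm total [-3.52 -0.02 -0.  ]
192 [[0.4881, 0.2015, 0.1283], [0.491, 0.2064, 0.1333]]
194 [[0.49, 0.2029, 0.1235], [0.4859, 0.2072, 0.1213]]
196 [[0.4875, 0.2039, 0.1141], [0.489, 0.2087, 0.1178]]
198 [[0.491, 0.2054, 0.1108], [0.4866, 0.2098, 0.1084]]
200 [[0.4956, 0.207, 0.1088], [0.4927, 0.2115, 0.1079]]
202 [[0.5053, 0.2091, 0.1123], [0.5016, 0.2135, 0.1105]]
204 [[0.5095, 0.2107, 0.11], [0.5101, 0.2154, 0.1128]]
206 [[0.5231, 0.213, 0.1178], [0.5188, 0.2173, 0.1154]]
208 [[0.5397, 0.2156, 0.1293], [0.5276, 0.2192, 0.1181]]
210 [[0.5399, 0.2168, 0.1227], [0.5372, 0.2211, 0.122]]
212 [[0.5448, 0.2184, 0.1214], [0.5445, 0.2229, 0.1233]]
214 [[0.5171, 0.2175, 0.0832], [0.5172, 0.2223, 0.0856]]
216 [[0.5258, 0.2195, 0.0858], [0.5256, 0.2241, 0.088]]
218 [[0.5295, 0.221, 0.083], [0.5402, 0.2264, 0.0976]]
220 [[0.5376, 0.2229, 0.0852], [0.5483, 0.2282, 0.0999]]
```

View pics/scene4c.png

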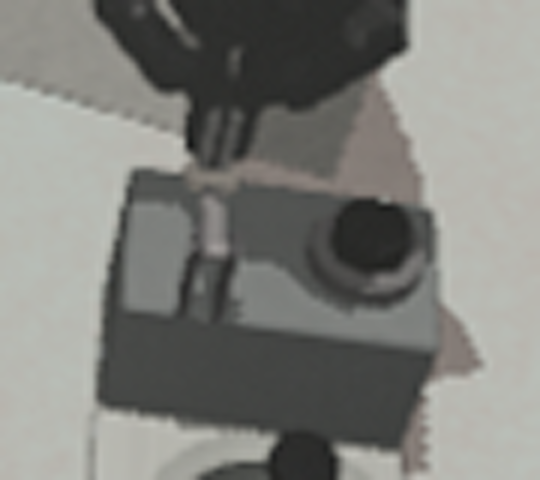

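The arm slope is about 0.30 rad at 18 mm travel, so it is past the switch point. I'll nudge 1 mm more for margin, then release upward.

Request:
{"method": "jog_arm", "body": {"dp": [[0.1,0,0],[0,0,0],[0,0,0],[-1,0,0],[-1.5,0,0],[-1.5,0,0],[0,0,0],[0,0,0]], "twist": [[0,0,0],[0,0,0],[0,0,0],[0,0,0],[0,0,0],[0,0,0],[0,0,0],[0,0,0]], "hand": [1,1,1,1,1,1,1,1]}}

```text
clock: 6.4
tcp_pos: [0.478, 0.2018, 0.1438]
tool_rot: [[0.0, -0.234, 0.972], [-0.0, 0.972, 0.234], [-1.0, -0.0, -0.0]]
wrist_force: [-0.2, 0.5, -0.3]
gripper_width: 0.0
```

```bash
python3 - <<'E'
from h import *
tod([.4907,.2725,.144])
s=snap('scene','scene5');cv2.imwrite('pics/scene5c.png',cv2.resize(s['pixels'][170:250,380:470],None,fx=6,fy=6,interpolation=2))
P=pts(s)
for v in range(192,214,4): print(v,[P[v,u].round(4).tolist() for u in (415,416)])
E
```

```text
tcp [0.478  0.2018 0.1438] F [-0.15  0.51 -0.29] t 6.4 w 4.987772989509204e-05
rot [[0.0, -0.234, 0.972], [-0.0, 0.972, 0.234], [-1.0, -0.0, -0.0]]
dp cm total [-0.02  6.58  2.89]
192 [[0.4808, 0.2032, 0.1218], [0.4814, 0.2056, 0.1234]]
196 [[0.4966, 0.207, 0.1246], [0.4968, 0.2094, 0.1259]]
200 [[0.5092, 0.2105, 0.1244], [0.5047, 0.2125, 0.1207]]
204 [[0.5192, 0.2138, 0.1215], [0.519, 0.2161, 0.1224]]
208 [[0.5301, 0.2171, 0.1198], [0.5321, 0.2195, 0.1231]]
212 [[0.5433, 0.2206, 0.1209], [0.5456, 0.223, 0.1245]]
```

View pics/scene5c.png

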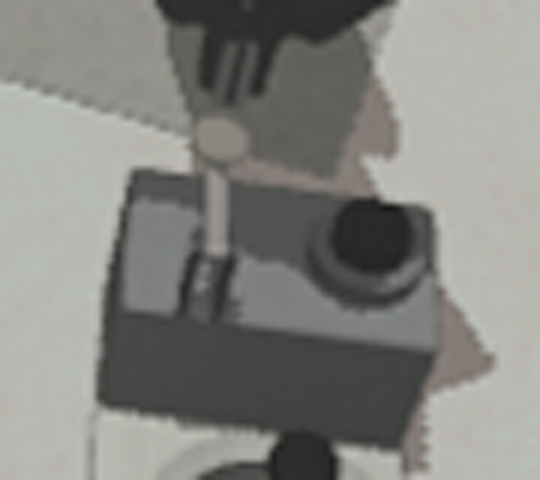

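The feeler is level again, with all z values near 0.122. On to the button.

Request:
{"method": "jog_arm", "body": {"dp": [[0,3.3,1.45],[0,3.3,1.45],[1.2,0,0],[1.2,0,0],[0.2,0,0],[0,0,0],[0,0,0],[0,0,0]], "twist": [[0,0,0],[0,0,0],[0,0,0],[0,0,0],[0,0,0],[0,0,0],[0,0,0],[0,0,0]], "hand": [1,1,1,1,1,1,1,1]}}

```text
clock: 7.45
tcp_pos: [0.4909, 0.273, 0.1182]
tool_rot: [[0.001, -0.235, 0.972], [0.0, 0.972, 0.235], [-1.0, 0.0, 0.001]]
wrist_force: [0.2, -0.7, -0.6]
gripper_width: -0.0001
```

```bash
python3 - <<'E'
from h import *
tod([.4907,.2725,.1025])
s=snap('scene','scene6');cv2.imwrite('pics/scene6c.png',cv2.resize(s['pixels'][170:250,380:470],None,fx=6,fy=6,interpolation=2))
snap('wrist','wrist6')
E
```

```text
tcp [0.4909 0.273  0.1182] F [ 0.24 -0.69 -0.58] t 7.45 w -0.00012728536251666763
rot [[0.001, -0.235, 0.972], [0.0, 0.972, 0.235], [-1.0, 0.0, 0.001]]
dp cm total [ 1.57 -0.04 -0.03]
```

View pics/scene6c.png

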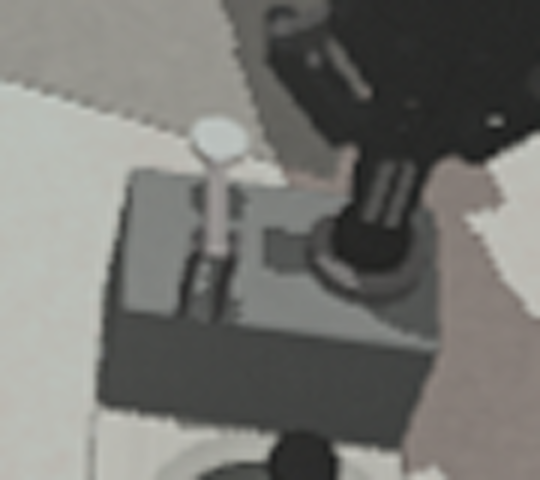

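View pics/wrist6.png

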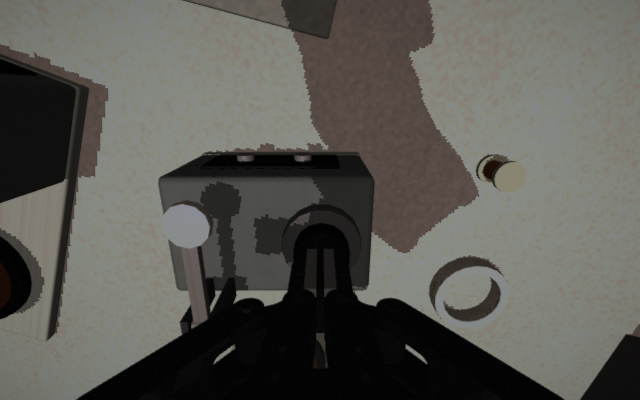

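The wrist view shows the fingers centred on the button at (321,240), and the feeler is up and clear at (185,227). I'll press in small steps to about z = 0.103.

Request:
{"method": "jog_arm", "body": {"dp": [[0.5,0,0],[0.2,0,0],[0.2,0,0],[0.2,0,0],[0.2,0,0],[0.2,0,0],[0,0,0],[0,0,0]], "twist": [[0,0,0],[0,0,0],[0,0,0],[0,0,0],[0,0,0],[0,0,0],[0,0,0],[0,0,0]], "hand": [1,1,1,1,1,1,1,1]}}

```text
clock: 8.55
tcp_pos: [0.4905, 0.273, 0.1029]
tool_rot: [[-0.0, -0.235, 0.972], [-0.0, 0.972, 0.235], [-1.0, -0.0, -0.0]]
wrist_force: [-0.7, -1.3, 3.7]
gripper_width: -0.0
```

```bash
python3 - <<'E'
from h import *
tod([.4907,.2725,.1025])
s=snap('scene','scene7');cv2.imwrite('pics/scene7c.png',cv2.resize(s['pixels'][170:250,380:470],None,fx=6,fy=6,interpolation=2))
print(ctrl.sense()['wrist_force'])
E
```

```text
tcp [0.4905 0.273  0.1029] F [-0.73 -1.34  3.7 ] t 8.55 w -3.608575648796966e-05
rot [[-0.0, -0.235, 0.972], [-0.0, 0.972, 0.235], [-1.0, -0.0, -0.0]]
dp cm total [ 0.04 -0.05  0.01]
[-0.96805668 -0.88968103  3.85544085]
```

View pics/scene7c.png

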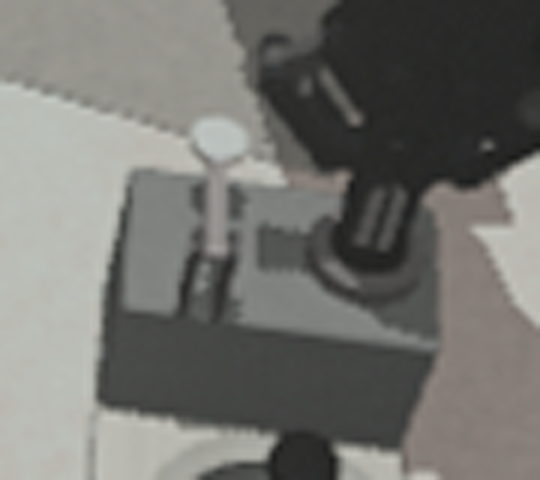

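By pose the button is in about 8 mm at roughly 3.8 N, and the feeler is up. I'll add 1 mm, hold, then withdraw.

Request:
{"method": "jog_arm", "body": {"dp": [[0.1,0,0],[0,0,0],[0,0,0],[-1,0,0],[-2,0,0],[-4,0,0],[-4,0,0],[0,0,0]], "twist": [[0,0,0],[0,0,0],[0,0,0],[0,0,0],[0,0,0],[0,0,0],[0,0,0],[0,0,0]], "hand": [1,1,1,1,1,1,1,1]}}

```text
clock: 9.6
tcp_pos: [0.4928, 0.2749, 0.2153]
tool_rot: [[0.007, -0.235, 0.972], [0.005, 0.972, 0.235], [-1.0, 0.003, 0.008]]
wrist_force: [0.5, 0.4, -0.1]
gripper_width: -0.0002
```

Request:
{"method": "jog_arm", "body": {"dp": [[0,2,-2],[0,3,-3],[0,3,-3],[0,3,-3],[0,0,0],[0,0,0],[0,0,0],[0,0,0]], "twist": [[0,0,0],[0,0,0],[0,0,0],[0,0,0],[0,0,0],[0,0,0],[0,0,0],[0,0,0]], "hand": [1,1,1,1,1,1,1,1]}}

```text
clock: 10.6
tcp_pos: [0.3588, 0.3534, 0.2116]
tool_rot: [[0.0, -0.233, 0.973], [-0.0, 0.973, 0.233], [-1.0, -0.0, 0.0]]
wrist_force: [-0.4, -0.3, 0.4]
gripper_width: 0.0
```

```bash
python3 - <<'E'
from h import *
tod([.4907,.2725,.1025])
s=snap('scene','scene8'); o=cv2.imread('pics/scene0.png')
P=pts(s); m=(P[200:215,434:452,2]); print('btn top z',np.median(m[(m>.095)&(m<.12)]), 'pad z',np.median(P[190:195,413:420,2]))
P0=pts(dict(np.load('pics/scene0.npz'))); m=P0[200:215,434:452,2]; print('before',np.median(m[(m>.095)&(m<.12)]),np.median(P0[190:195,413:420,2]))
d=cv2.absdiff(o,s['pixels']).max(-1); cv2.imwrite('pics/diff8.png',cv2.convertScaleAbs(d,alpha=3))
E
```

```text
tcp [0.3588 0.3534 0.2116] F [-0.45 -0.27  0.39] t 10.6 w 4.744624651463448e-05
rot [[0.0, -0.233, 0.973], [-0.0, 0.973, 0.233], [-1.0, -0.0, 0.0]]
dp cm total [ 10.92 -10.93  10.94]
btn top z 0.10919925271490516 pad z 0.12245950982874809
before 0.10933507744595206 0.12290694872005525
```

View pics/scene8.png

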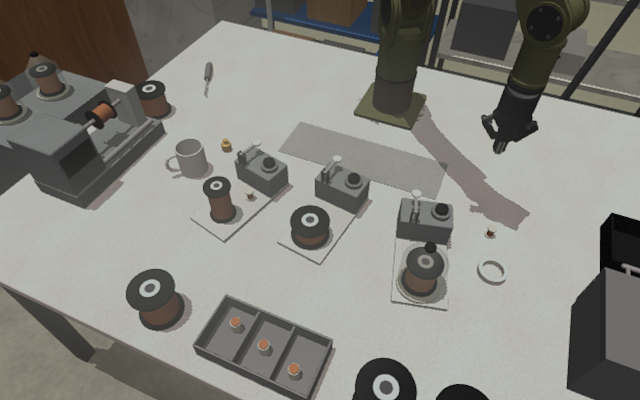

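View pics/diff8.png

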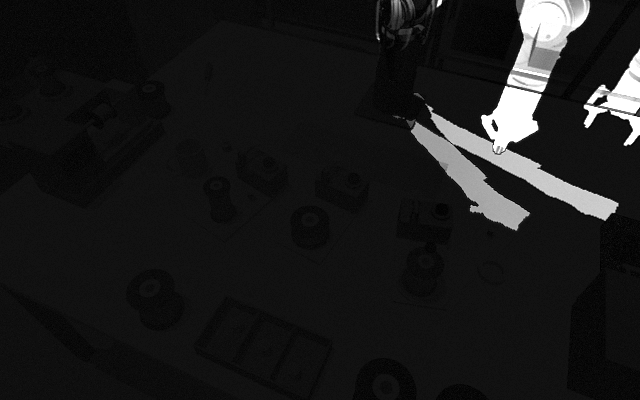

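The scene view shows the arm clear of everything, with the fingertips at (500,147). The difference picture shows changes only where the arm and its shadow moved, so no object has shifted. Handing in.

```bash
python3 -c "
from plant import sign_off; print(sign_off())"
```

```text
the job is handed in; nothing more can be done
None
```

I pressed the hooded station's feeler pad and let it spring back, then pressed its button and let it come out. The arm was then withdrawn and the job handed in at about 10.6 s on the robot's clock.

- **Feeler:** the pad went down about 19 mm. At 18 mm the measured arm slope was about 0.30 rad, and the wrist force was about 4.6 N. After release it measured level, with the pad top at 0.122 m.
- **Button:** it went in about 8 to 9 mm by the tool position, at about 3.8 N, with the feeler up. The force alone suggests nearer 6.6 mm, but the wrist reading is noisy by about 1 N.
- **Last checks:** button and pad heights matched the first picture to within 0.5 mm. The before-and-after picture difference showed only the arm and its shadow. No contact force was left at the wrist.
- **Disagreement:** the scene and top cameras differed by 5 to 8 mm on the pad and button positions. I used the close wrist view together with the station's given dimensions instead, and the fingers were centred on both targets.

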